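# Make up two washing-machine repair kits

## Robot

A 6-joint arm with a two-finger parallel gripper is mounted at the origin on the work surface. World frame = base frame: x ahead of the robot, y to its left, z up, the work surface at z = 0. Lengths are in m, angles in rad, forces in N, time in s.
With the tool pointing down it reaches from about 0.35 to 0.975 m from the base axis. Payload 4.9 kg.
Tool frame: the origin (TCP) lies on the centre line of the jaws, within the pads' length; the fingertips stand 14 mm ahead of it and the grasp point (between the pads) lies 5 mm behind it; z points along the fingers, y is the line along which they close (so a half turn about z gives the same grasp; the last joint's range is limited). The gripper opens to 85 mm and grips with 20 to 120 N. Pads are 22 mm wide; open, the fingers measure 114 mm over their backs; the gripper's body (76 mm by 85 mm) begins 54 mm behind the grasp point. The pads swing forward as they close: fully open they stand 13 mm farther back than shut.
Start: joints at [-1.342, 0.053, 1.613, -0, 1.476, -0.119], TCP at [0.213, -0.588, 0.245] pointing down, gripper open.
Joint ranges: [-3.01, 3.01], [-1.01, 2.22], [0.06, 2.58], [-1.02, 4.17], [0.09, 2.62], [-3.14, 3.14]. Speed limits (rad/s): [2.57, 2.57, 3.14, 3.14, 3.14, 3.14].

## Interface

Orientations are given as a unit quaternion [x, y, z, w].
In Python, from bench import * gives the robot as it stands.
- The arm moves only by the tool apply_moves, never from a script. Its argument "series" is a list that holds one entry, the list of rows, each a list of 4 numbers: the shift along the tool's x, y, z in units of 25 mm (1.0 is 25 mm), then the turn about the tool's z in units of 90 degrees (1.0 is 90 degrees). A call has 1 to 20 rows; each row shifts and turns the commanded pose from where the row before left it, along the tool's axes as they then stand; what a row does not reach is not made up. A row lasts 1/12 s, in which the tool goes at most 41.7 mm and 7.16 degrees, less where a joint would pass 70% of its speed; a pose out of reach is approached as far as the arm can. A call with a number of a shift or a turn outside -1 to 1 is refused whole. A call with a gripper value outside its range is refused whole. "claw" is the opening, from 0 (shut) to 1 (fully open), set as the call begins (left out, the last holds). The fingers move at their own pace and stop on an object; "newtons" is the grip in N (left out, the last holds). Time passes only in rows, so rows that do not move let the fingers close. It gives the time, the measured TCP pose, the force, the opening and the grip force at its end, in the units of the state.
- get_state(): the state, without advancing time (a new reading comes with each control period).
- capture(name): name is "side" or "top"; returns (picture, depth): 420x560x3 uint8, red, green, blue; 420x560 float32, m along the optical axis (not along the pixel's ray), 0 where there is no reading.
- camera_params(name): a dict with "fx", "fy", "cx", "cy" (pixels), "dist_coeffs" ([k1, k2, p1, p2, k3] as OpenCV has them; the pictures are not rectified), "T" (4x4, takes a point from camera to world coordinates). Camera axes: x right, y down, z forward; pixel columns grow to the right and rows downward; lengths in m; the calibration is good to about 2 mm. A picture is of the moment at which its call begins. camera_params takes no time and is no camera call.
- sign_off(): hands the job in; it is judged then, once.
The state is a dict: "time_s": time; "qpos": joint angles; "dq": joint speeds; "effort": joint torques, N m; "ee_pos": TCP position; "tcp_rot": TCP orientation; "wrist_force": force on the tool from outside, world axes, zero at the start; "wrist_torque": the same for the moment, N m; "gripper_width": opening from 0.0 (shut) to 1.0 (fully open); "gripper_force": force on a finger pad.
Only numpy, scipy, OpenCV 4.12 (cv2) and the standard library are available. Lean on these libraries where they do the work, as an engineer would, in place of code of your own. Each camera call takes 0.05 s, during which the arm holds its last target. There are 200 camera calls.

## Task

Make up the two repair kits from the spare parts on the bench: the programme dial and the siphon cap go into the two-compartment tray; the levelling foot, the drain-pump filter and the inlet valve go into the three-compartment tray. Put one part in each compartment, in any order, set well within it, flat on the compartment's floor and upright as it stands now.

Things in the scene. Friction and masses are not known exactly. Their poses are not given: they have to be found in the camera images.
- two_tray: Shallow grey kit tray, 84 mm by 164 mm: two compartments in a row, each 76 mm square inside; floor and walls 4 mm thick, walls and dividers 16 mm high over the bench. Fixed. Origin: centre of its underside, z up, y along its length (roughly across the bench, turned up to 0.25 rad). Compartment centres at y = -40 and +40 mm, x = 0, floor at z = 4 mm.
- three_tray: Shallow grey kit tray, 84 mm by 244 mm: three compartments in a row, each 76 mm square inside; floor and walls 4 mm thick, walls and dividers 16 mm high over the bench. Fixed. Origin: centre of its underside, z up, y along its length (roughly across the bench, turned up to 0.25 rad). Compartment centres at y = -80, 0 and +80 mm, x = 0, floor at z = 4 mm.
- dial: Programme dial of a washing machine, white plastic: a round skirt 54 mm across and 10 mm high, with a smooth round hub on it, 34 mm across, up to 44 mm high, to be gripped; thin black pointer mark on top along +x, thin steel ring on the skirt. 60 g. Stands upright, loose on the bench. Origin at the centre of its underside, z up
- cap: Siphon cap of a detergent drawer, blue-grey plastic: an oval plate 60 mm (x) by 40 mm (y), 6 mm thick, with a round stem in its middle, 26 mm across, straight up to 40 mm, domed to 46 mm; low collar 34 mm across up to 10 mm. Grip it by the stem. 50 g. Stands upright, loose on the bench. Origin at the centre of its underside, z up
- foot: Levelling foot: black rubber disc 48 mm across and 12 mm high, steel hexagon 24 mm across on it up to 23 mm high, and an upright threaded steel stud 10 to 11 mm across up to 64 mm high, to be gripped. 120 g. Stands upright, loose on the bench. Origin at the centre of its underside, z up
- filter: Drain-pump filter, white plastic: a round cage 48 mm across standing on the bench, a flange 58 mm across from 36 to 44 mm high, and on top a straight bar grip 50 mm long (along x), 10 mm thick (along y), from 44 to 68 mm high. 100 g. Stands upright, loose on the bench. Origin at the centre of its underside, z up
- valve: Water inlet valve: white block 46 mm (x) by 34 mm (y), 18 mm high, with a round white nozzle 17 mm across to +x (overall x = -30 to +30), and on it a black coil box 34 mm square centred at x = -8 mm, from 18 to 42 mm high, with two small brass blades on top up to 49 mm. Grip the coil box across y. 150 g. Stands upright, loose on the bench. Origin at the centre of its underside, z up
Things that resemble listed ones, but are neither listed nor needed, are in the scene too. Leave any orange look-alike of the dial alone.

How it is judged:
At the end, for the whole second after the job is handed in: Dial and cap are in the two-compartment tray; foot, filter and valve in the three-compartment tray; one to a compartment: within 24 mm of its centre along both tray axes, underside within 4 mm of floor height, upright within 0.1 rad, released and at rest (x of dial in the frame of two_tray between -0.024 and 0.024 m and z of dial in the frame of two_tray between 0 and 0.008 m and (y of dial in the frame of two_tray between -0.064 and -0.016 m or y of dial in the frame of two_tray between 0.016 and 0.064 m) and angle between each of dial, cap, foot, filter, valve's own z axis and vertical below 0.1 rad and linear speed of each of dial, cap, foot, filter, valve below 0.02 m/s and angular speed of each of dial, cap, foot, filter, valve below 0.2 rad/s and horizontal distance between dial and cap above 0.035 m and x of cap in the frame of two_tray between -0.024 and 0.024 m and z of cap in the frame of two_tray between 0 and 0.008 m and (y of cap in the frame of two_tray between -0.064 and -0.016 m or y of cap in the frame of two_tray between 0.016 and 0.064 m) and x of foot in the frame of three_tray between -0.024 and 0.024 m and z of foot in the frame of three_tray between 0 and 0.008 m and (y of foot in the frame of three_tray between -0.104 and -0.056 m or y of foot in the frame of three_tray between -0.024 and 0.024 m or y of foot in the frame of three_tray between 0.056 and 0.104 m) and horizontal distance between foot and filter above 0.035 m and horizontal distance between each of foot, filter and valve above 0.035 m and x of filter in the frame of three_tray between -0.024 and 0.024 m and z of filter in the frame of three_tray between 0 and 0.008 m and (y of filter in the frame of three_tray between -0.104 and -0.056 m or y of filter in the frame of three_tray between -0.024 and 0.024 m or y of filter in the frame of three_tray between 0.056 and 0.104 m) and x of valve in the frame of three_tray between -0.024 and 0.024 m and z of valve in the frame of three_tray between 0 and 0.008 m and (y of valve in the frame of three_tray between -0.104 and -0.056 m or y of valve in the frame of three_tray between -0.024 and 0.024 m or y of valve in the frame of three_tray between 0.056 and 0.104 m)); the robot touches nothing.
It also fails if it takes over 128 s, if anything falls off the work surface, if the arm or the gripper's body presses on something with over 40 N, if the wrist force passes 120 N, or if a joint passes its speed limit or range.

## Working session

There is one attempt and no reset: what is moved stays moved. The work goes in short steps, Python scripts to look and compute and a tool call to move; the robot and the scene stay as the last step left them, time stands still between calls to the robot, and variables do not carry over. Pictures are saved under pics/ and viewed, at most 14 in all, crops included, and the job is handed in when it is done.

Besides the shell and the picture viewer there is one more tool, called by a JSON object that holds its "name" and its "arguments". apply_moves: Moves the arm, as the interface text tells. Its arguments: {"type":"object","properties":{"series":{"type":"array"},"claw":{"type":"number"},"newtons":{"type":"number"}},"required":["series"]}

```bash
mkdir -p pics; python3 - <<'E'
from bench import *
import cv2, numpy as np
for n in("top","side"):
    im,d=capture(n); p=camera_params(n)
    cv2.imwrite(f"pics/{n}0.png",im[:,:,::-1]); np.savez(f"{n}0.npz",im=im,d=d)
    print(n,{k:np.round(v,4).tolist() for k,v in p.items()})
print(get_state())
E
```

```text
top {'fx': 431.7433, 'fy': 431.7433, 'cx': 275.2313, 'cy': 206.7182, 'dist_coeffs': [-0.132, 0.0, 0.0, 0.0, 0.0], 'T': [[-0.0631, -0.9773, 0.2022, 0.2754], [-0.998, 0.0625, -0.0092, 0.0312], [-0.0036, -0.2024, -0.9793, 0.8841], [0.0, 0.0, 0.0, 1.0]]}
side {'fx': 416.0624, 'fy': 416.0624, 'cx': 284.1061, 'cy': 213.1619, 'dist_coeffs': [0.0272, 0.0, 0.0, 0.0, 0.0], 'T': [[0.997, -0.0568, 0.0532, 0.4196], [-0.0775, -0.666, 0.7419, -0.7248], [-0.0067, -0.7438, -0.6683, 0.7075], [0.0, 0.0, 0.0, 1.0]]}
{'time_s': 0.1, 'qpos': array([-1.34198319e+00,  5.32895249e-02,  1.61414586e+00,  1.52146472e-05,
        1.47602789e+00, -1.18998573e-01]), 'dq': array([ 0.00030421, -0.00254923, -0.00241522,  0.00047127,  0.00143371,
       -0.00045812]), 'effort': array([ 7.76760899e-04, -3.94906962e+01, -3.71361065e+01, -6.16777584e-05,
        3.98484059e-03, -1.47659028e-05]), 'ee_pos': array([ 0.21290754, -0.58704402,  0.24419324]), 'tcp_rot': array([ 9.84916144e-01,  1.73029808e-01, -4.37684753e-05, -9.34316879e-04]), 'wrist_force': array([ 0.83993048, -0.23258662,  0.21486291]), 'wrist_torque': array([-0.06047052, -0.0165081 , -0.02930997]), 'gripper_force': 0.0, 'gripper_width': 1.0006596897166207}
```

View pics/top0.png

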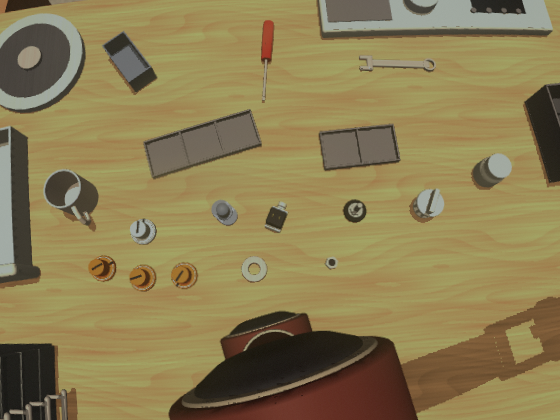

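View pics/side0.png

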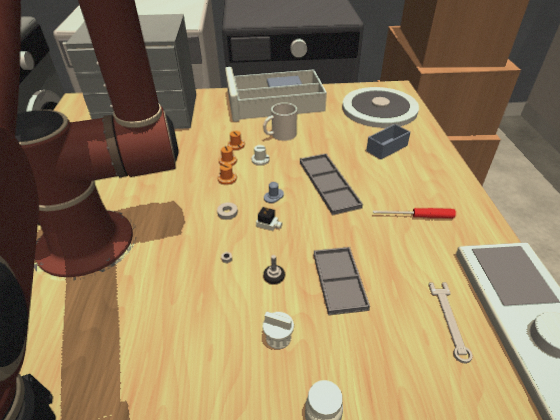

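The top view shows the three-tray at about (203,144), the two-tray at (360,147), the dial at (143,231), the cap at (225,212), the valve at (277,216), the foot at (355,210) and the filter at (429,203). The orange look-alikes are at (100–183, 270). The side view shows the same items unobstructed.

```bash
cat > h.py <<'E'
from bench import *
import cv2, numpy as np
def cloud(n,im,d):
    p=camera_params(n); K=np.array([[p["fx"],0,p["cx"]],[0,p["fy"],p["cy"]],[0,0,1]])
    v,u=np.mgrid[0:420,0:560]
    r=cv2.undistortPoints(np.stack([u.ravel(),v.ravel()],1).astype(np.float64)[:,None],K,np.array(p["dist_coeffs"]))[:,0]
    P=np.c_[r,np.ones(len(r))]*d.reshape(-1,1); T=np.array(p["T"])
    W=(P@T[:3,:3].T+T[:3,3]).reshape(420,560,3); W[d==0]=np.nan
    return W
def get(n):
    im,d=capture(n); return im,d,cloud(n,im,d)
E
python3 - <<'E'
from h import *
for n in("top","side"):
    z=np.load(n+"0.npz"); W=cloud(n,z["im"],z["d"]); np.save(n+"W.npy",W)
    b=(W[...,0]>.3)&(W[...,0]<.8)&(abs(W[...,1])<.35)&(abs(W[...,2])<.012)
    Q=W[b]; A=np.c_[Q[:,:2],np.ones(len(Q))]; print(n,"plane",np.linalg.lstsq(A,Q[:,2],rcond=None)[0],Q[:,2].std())
    m=(W[...,2]>.012)&(W[...,0]>.28)&(W[...,0]<.75)&(abs(W[...,1])<.5)
    k,l,s,c=cv2.connectedComponentsWithStats(m.astype(np.uint8))
    for i in range(1,k):
        if s[i,4]<25: continue
        P=W[l==i]; zt=np.percentile(P[:,2],97); T=P[P[:,2]>zt-.008]
        print(i,np.round(c[i]),s[i,4],"xy",P[:,:2].min(0).round(3),P[:,:2].max(0).round(3),"ztop",zt.round(3),"topmean",T[:,:2].mean(0).round(4),z["im"][l==i].mean(0).round())
E
```

```text
top plane [ 0.00011252  0.00084651 -0.00073396] 0.002623553749302456
1 [132.  83.] 51 xy [0.743 0.313] [0.75  0.326] ztop 0.05 topmean [0.7471 0.3205] [61. 59. 49.]
2 [264.  90.] 48 xy [0.695 0.027] [0.749 0.037] ztop 0.016 topmean [0.72   0.0316] [151. 140. 115.]
4 [205. 141.] 560 xy [0.535 0.044] [0.675 0.3  ] ztop 0.017 topmean [0.6087 0.1648] [104.  95.  79.]
5 [371. 132.] 199 xy [ 0.553 -0.247] [ 0.625 -0.107] ztop 0.017 topmean [ 0.6051 -0.1942] [103.  93.  77.]
10 [353. 160.] 204 xy [ 0.532 -0.248] [ 0.599 -0.083] ztop 0.017 topmean [ 0.5451 -0.1478] [99. 91. 78.]
13 [493. 169.] 893 xy [ 0.471 -0.468] [ 0.529 -0.409] ztop 0.071 topmean [ 0.5009 -0.4391] [124. 125. 111.]
16 [149. 165.] 31 xy [0.546 0.279] [0.58 0.29] ztop 0.016 topmean [0.562  0.2854] [120. 110.  84.]
17 [ 70. 194.] 1652 xy [0.436 0.401] [0.542 0.482] ztop 0.089 topmean [0.5026 0.4413] [87. 81. 67.]
18 [430. 203.] 623 xy [ 0.41  -0.319] [ 0.465 -0.263] ztop 0.068 topmean [ 0.4361 -0.2894] [146. 149. 138.]
20 [276. 217.] 433 xy [ 0.404 -0.   ] [0.467 0.046] ztop 0.043 topmean [0.429  0.0232] [84. 80. 63.]
21 [35
[... 1635 characters left out ...]
[0.358 0.098] ztop 0.017 topmean [0.3328 0.0715] [191. 177. 154.]
15 [268. 218.] 342 xy [ 0.404 -0.004] [0.467 0.043] ztop 0.045 topmean [0.4298 0.0189] [90. 87. 77.]
16 [384. 212.] 50 xy [0.698 0.021] [0.749 0.036] ztop 0.017 topmean [0.7245 0.0287] [187. 172. 144.]
17 [341. 280.] 499 xy [ 0.532 -0.251] [ 0.622 -0.083] ztop 0.018 topmean [ 0.5782 -0.1742] [119. 111. 101.]
21 [274. 269.] 223 xy [ 0.418 -0.164] [ 0.458 -0.124] ztop 0.063 topmean [ 0.4385 -0.144 ] [125. 116. 101.]
27 [278. 326.] 779 xy [ 0.41  -0.321] [ 0.466 -0.265] ztop 0.069 topmean [ 0.438  -0.2939] [183. 186. 171.]
28 [324. 401.] 1292 xy [ 0.47  -0.468] [ 0.53  -0.415] ztop 0.072 topmean [ 0.4999 -0.4426] [193. 196. 184.]
```

```bash
python3 - <<'E'
from h import *
Ws={n:np.load(n+"W.npy") for n in("top","side")}
ims={n:np.load(n+"0.npz")["im"] for n in Ws}
def rect(P):
    (c,s,a)=cv2.minAreaRect((P[:,:2]*1000).astype(np.float32)); return np.round(c,1),np.round(s,1),round(a,1)
def sel(W,c,r,z0,z1): return W[(np.hypot(W[...,0]-c[0],W[...,1]-c[1])<r)&(W[...,2]>z0)&(W[...,2]<z1)]
for n,W in Ws.items():
    print(n,"3tray",rect(sel(W,(.609,.17),.145,.012,.02)),"2tray",rect(sel(W,(.579,-.166),.105,.012,.02)))
    print(" filterbar",rect(sel(W,(.437,-.291),.04,.060,.073)),"flange",rect(sel(W,(.437,-.291),.04,.04,.073)))
    v=sel(W,(.435,.021),.05,.036,.047); print(" coil",rect(v)); v=sel(W,(.435,.021),.05,.012,.03);print(" block",rect(v),v[:,:2].mean(0))
    for nm,c,z0 in(("foot",(.438,-.141),.05),("cap",(.453,.127),.036),("dial",(.423,.299),.038)):
        P=sel(W,c,.035,z0,.08); print(" ",nm,cv2.minEnclosingCircle((P[:,:2]*1000).astype(np.float32)),rect(P)[0],P[:,2].max().round(3))
    P=sel(W,(.438,-.141),.05,.006,.015); print(" footdisc",rect(P)); P=sel(W,(.453,.127),.04,.004,.009); print(" capplate",rect(P))
    P=sel(W,(.423,.299),.04,.007,.013); print(" skirt",rect(P))
big=lambda im,u,v,w,h:cv2.resize(im[v:v+h,u:u+w,::-1],None,fx=4,fy=4,interpolation=cv2.INTER_CUBIC)
a=big(ims["side"],180,140,180,65);b=big(ims["top"],120,190,180,55)
cv2.imwrite("pics/crop.png",np.vstack([a,b]))
E
```

```text
top 3tray (array([606.3, 172.3]), array([ 86. , 245.1]), 14.2) 2tray (array([ 576.9, -165.1]), array([ 86. , 164.2]), 3.6)
 filterbar (array([ 437.3, -290.5]), array([10.7, 47.6]), 63.4) flange (array([ 436.9, -291.2]), array([55.4, 54.3]), 85.2)
 coil (array([429.4,  23.1]), array([33.7, 34.3]), 64.4)
 block (array([436.4,  19.1]), array([33.3, 59.7]), 62.8) [0.43420305 0.01927971]
  foot ((438.4978942871094, -139.71446228027344), 5.234481334686279) [ 438.  -139.5] 0.065
  cap ((453.12420654296875, 129.88644409179688), 12.895697593688965) [452.9 129.7] 0.046
  dial ((422.0264587402344, 301.5245056152344), 16.92235565185547) [421.7 301.5] 0.047
 footdisc (array([ 438.5, -140.6]), array([44.2, 46.7]), 81.9)
 capplate (array([453.4, 130. ]), array([59. , 39.5]), 42.5)
 skirt (array([421. , 298.5]), array([45.5, 52.8]), 62.7)
side 3tray (array([608.3, 169.8]), array([ 87.1, 248.3]), 13.7) 2tray (array([ 577.3, -167. ]), array([ 84.2, 165.7]), 2.9)
 filterbar (array([ 438. , -292.5]), array([11.1, 49.6]), 64.7) flange (array([ 438.8, -294. ]), array([55.9, 54.6]), 40.4)
 coil (array([430.1,  21.5]), array([34.5, 33.3]), 64.4)
 block (array([435.8,  12. ]), array([60.3, 33.4]), 11.6) [0.43697517 0.0093461 ]
  foot ((438.3135681152344, -142.89576721191406), 6.467421531677246) [ 438.3 -142.7] 0.064
  cap ((454.09234619140625, 126.7738037109375), 12.68271541595459) [454.6 126.3] 0.047
  dial ((424.0847473144531, 298.9853515625), 18.95212745666504) [424.7 299.2] 0.046
 footdisc (array([ 439.3, -144.5]), array([44.1, 45.4]), 87.3)
 capplate (array([455.4, 125.1]), array([58.8, 37. ]), 25.5)
 skirt (array([424.8, 295.3]), array([50.9, 45.1]), 6.7)
```

View pics/crop.png

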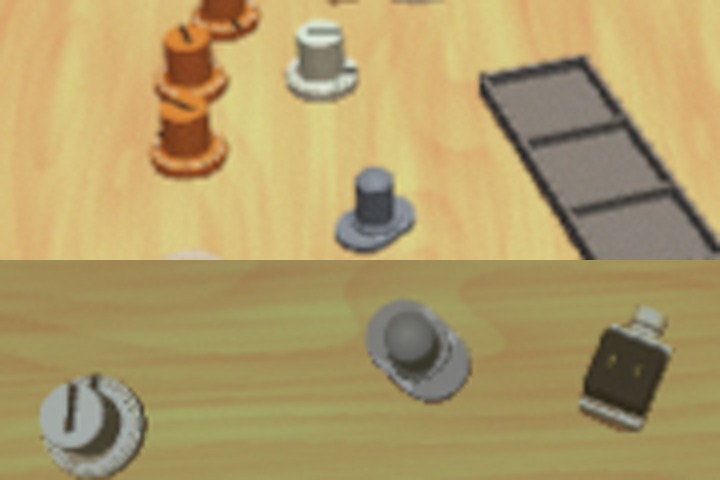

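The crop shows the white dial, the blue-grey cap (stem clear) and the valve, whose nozzle points toward +x and slightly −y. The heights and sizes agree with the spec. I'll average the two views and start with the filter.

```bash
cat > plan.py <<'E'
from bench import *
import sys, numpy as np
from scipy.spatial.transform import Rotation as R
# args: x y z yaw(deg): turn units, then shift units in the tool axes AFTER the turn
x,y,z,w=map(float,sys.argv[1:5]); s=get_state(); r=R.from_quat(s["tcp_rot"])
tx=r.apply([1,0,0]); yaw=np.degrees(np.arctan2(tx[1],tx[0]))
d=np.array([x,y,z])-s["ee_pos"]; a=np.radians(w)
X=np.array([np.cos(a),np.sin(a),0]);Y=np.array([np.sin(a),-np.cos(a),0])
print("t",round(s["time_s"],2),"pos",s["ee_pos"].round(4),"yaw",yaw.round(2),"q",s["qpos"].round(2),"F",s["wrist_force"].round(1),"w",round(s["gripper_width"],3),round(s["gripper_force"],1))
print("turn",round((yaw-w)/90,3),"shift",round(d@X/.025,2),round(d@Y/.025,2),round(-d[2]/.025,2))
E
python3 plan.py .4377 -.2915 .16 -26
```

```text
t 0.1 pos [ 0.2129 -0.587   0.2442] yaw 19.93 q [-1.34  0.05  1.61  0.    1.48 -0.12] F [ 0.8 -0.2  0.2] w 1.001 0.0
turn 0.51 shift 2.9 -14.57 3.37
```

{"name": "apply_moves", "arguments": {"series": [[[0,0,0.4,0.073],[0,0,0.5,0.073],[0,0,0.5,0.073],[0,0,0.5,0.073],[0,0,0.5,0.073],[0,0,0.5,0.073],[0,0,0.47,0.073],[0.2,-0.5,0,0],[0.2,-1,0,0],[0.2,-1,0,0],[0.2,-1,0,0],[0.2,-1,0,0],[0.2,-1,0,0],[0.2,-1,0,0],[0.2,-1,0,0],[0.2,-1,0,0],[0.2,-1,0,0],[0.2,-1,0,0],[0.2,-1,0,0],[0.2,-1,0,0]]], "claw": 0.5, "newtons": 40}}

```text
time_s: 1.77
ee_pos: [0.4097, -0.3335, 0.1616]
tcp_rot: [0.975, -0.224, 0.0, -0.0]
wrist_force: [0.0, -0.3, -0.2]
gripper_width: 0.5
gripper_force: 0.0
```

{"name": "apply_moves", "arguments": {"series": [[[0.2,-1,0,0],[0.1,-0.6,0,0],[0,-0.3,0,0],[0,-0.17,0,0],[0,0,0,0],[0,0,0,0]]]}}

```text
time_s: 2.27
ee_pos: [0.4379, -0.2925, 0.1612]
tcp_rot: [0.974, -0.225, 0.0, 0.0]
wrist_force: [0.7, -0.1, -0.6]
gripper_width: 0.501
gripper_force: 0.0
```

```bash
python3 plan.py .4377 -.2915 .060 -26; python3 - <<'E'
from h import *
im,d=capture("side"); a=cv2.resize(im[200:400,180:400,::-1],None,fx=3,fy=3)
im,d=capture("top"); b=im[:,:,::-1]; cv2.imwrite("pics/f1.png",a)
E
```

```text
t 2.27 pos [ 0.4379 -0.2925  0.1612] yaw -26.03 q [-0.73 -0.12  1.92 -0.    1.34  1.3 ] F [ 0.7 -0.1 -0.6] w 0.501 0.0
turn -0.0 shift -0.03 -0.03 4.05
```

View pics/f1.png

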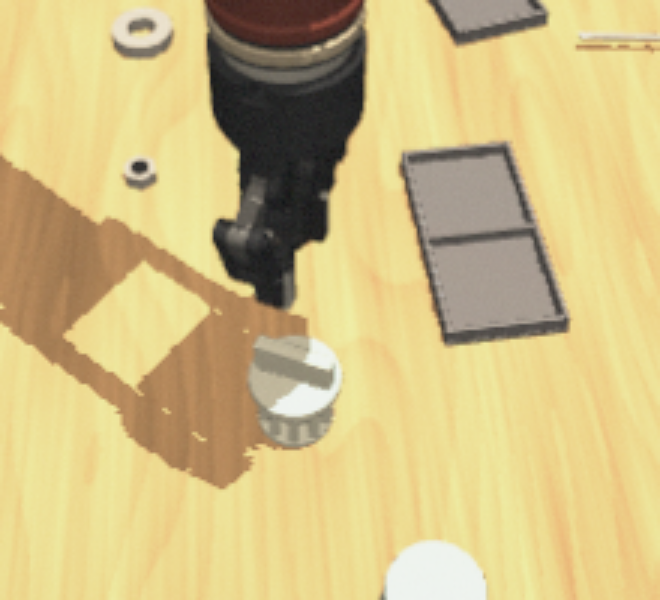

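The gripper (crop 260,300) stands over the filter's bar (295,365), with the jaws across it. Next I descend and grip.

{"name": "apply_moves", "arguments": {"series": [[[0,0,0.7,0],[0,0,1,0],[0,0,1,0],[0,0,0.7,0],[0,0,0.4,0],[0,0,0.25,0],[0,0,0,0],[0,0,0,0]]]}}

```text
time_s: 3.03
ee_pos: [0.4385, -0.2929, 0.0605]
tcp_rot: [0.974, -0.226, 0.0, 0.0]
wrist_force: [1.1, -0.2, -0.1]
gripper_width: 0.505
gripper_force: 0.0
```

{"name": "apply_moves", "arguments": {"series": [[[0,0,0,0],[0,0,0,0],[0,0,0,0],[0,0,0,0],[0,0,0,0],[0,0,0,0],[0,0,0,0],[0,0,0,0]]], "claw": 0, "newtons": 40}}

```text
time_s: 3.7
ee_pos: [0.439, -0.2929, 0.0611]
tcp_rot: [0.974, -0.225, 0.001, 0.001]
wrist_force: [-0.9, 0.9, 6.0]
gripper_width: 0.105
gripper_force: 42.6
```

{"name": "apply_moves", "arguments": {"series": [[[0,0,-0.2,0],[0,0,-0.4,0],[0,0,-0.7,0],[0,0,-0.8,0],[0,0,-0.8,0],[0,0,-0.7,0],[0,0,-0.3,0],[0,0,-0.1,0],[0,0,0,0]]]}}

```text
time_s: 4.45
ee_pos: [0.4382, -0.2922, 0.1601]
tcp_rot: [0.974, -0.225, 0.0, 0.0]
wrist_force: [-0.6, 0.4, -1.1]
gripper_width: 0.109
gripper_force: 41.7
```

```bash
python3 plan.py .6266 .0935 .16 -26
```

```text
t 4.45 pos [ 0.4382 -0.2922  0.1601] yaw -26.06 q [-0.73 -0.12  1.92  0.    1.33  1.3 ] F [-0.6  0.4 -1.1] w 0.109 41.7
turn -0.001 shift 0.01 -17.17 0.01
```

{"name": "apply_moves", "arguments": {"series": [[[0,-0.3,0,0],[0,-0.6,0,0],[0,-0.9,0,0],[0,-0.9,0,0],[0,-0.9,0,0],[0,-0.9,0,0],[0,-0.9,0,0],[0,-0.9,0,0],[0,-0.9,0,0],[0,-0.9,0,0],[0,-0.9,0,0],[0,-0.9,0,0],[0,-0.9,0,0],[0,-0.9,0,0],[0,-0.9,0,0],[0,-0.9,0,0],[0,-0.9,0,0],[0,-0.9,0,0],[0,-0.9,0,0],[0,-0.6,0,0]]]}}

```text
time_s: 6.12
ee_pos: [0.6221, 0.0874, 0.1577]
tcp_rot: [0.974, -0.225, -0.002, 0.0]
wrist_force: [0.1, -0.2, -1.3]
gripper_width: 0.105
gripper_force: 41.7
```

{"name": "apply_moves", "arguments": {"series": [[[0,-0.3,0,0],[0,-0.07,0,0],[0,0,0,0],[0,0,0.5,0],[0,0,0.8,0],[0,0,0.8,0],[0,0,0.7,0],[0,0,0.4,0],[0,0,0.2,0],[0,0,0.1,0],[0,0,0,0],[0,0,0,0]]]}}

```text
time_s: 7.12
ee_pos: [0.6275, 0.0932, 0.0734]
tcp_rot: [0.974, -0.226, 0.001, -0.0]
wrist_force: [0.0, 0.5, -0.1]
gripper_width: 0.105
gripper_force: 41.7
```

```bash
python3 plan.py .6266 .0935 .065 -26
```

```text
t 7.12 pos [0.6275 0.0932 0.0734] yaw -26.08 q [ 0.03  0.23  1.72 -0.    1.19  2.06] F [ 0.   0.5 -0.1] w 0.105 41.7
turn -0.001 shift -0.04 0.01 0.34
```

{"name": "apply_moves", "arguments": {"series": [[[0,0,0.15,0],[0,0,0.1,0],[0,0,0.06,0],[0,0,0.04,0],[0,0,0,0],[0,0,0,0]]]}}

```text
time_s: 7.62
ee_pos: [0.6272, 0.0935, 0.0652]
tcp_rot: [0.974, -0.225, 0.0, -0.0]
wrist_force: [-3.0, -0.2, 6.0]
gripper_width: 0.106
gripper_force: 42.7
```

{"name": "apply_moves", "arguments": {"series": [[[0,0,0,0],[0,0,0,0],[0,0,0,0],[0,0,0,0],[0,0,0,0],[0,0,0,0],[0,0,-0.3,0],[0,0,-0.7,0],[0,0,-1,0],[0,0,-1,0],[0,0,-0.7,0],[0,0,0,0]]], "claw": 0.45}}

```text
time_s: 8.62
ee_pos: [0.6298, 0.0935, 0.1624]
tcp_rot: [0.974, -0.225, 0.005, -0.001]
wrist_force: [0.9, -0.1, 1.6]
gripper_width: 0.451
gripper_force: 0.0
```

```bash
python3 plan.py .4383 -.1412 .16 14
```

```text
t 8.62 pos [0.6298 0.0935 0.1624] yaw -26.06 q [ 0.03  0.14  1.67 -0.    1.33  2.06] F [ 0.9 -0.1  1.6] w 0.451 0.0
turn -0.445 shift -9.71 7.26 0.1
```

{"name": "apply_moves", "arguments": {"series": [[[0,0,0,-0.074],[0,0,0,-0.074],[0,0,0,-0.074],[0,0,0,-0.074],[0,0,0,-0.074],[0,0,0,-0.075],[-0.3,0.22,0,0],[-0.9,0.675,0,0],[-0.9,0.675,0,0],[-0.9,0.675,0,0],[-0.9,0.675,0,0],[-0.9,0.675,0,0],[-0.9,0.675,0,0],[-0.9,0.675,0,0],[-0.9,0.675,0,0],[-0.9,0.675,0,0],[-0.9,0.675,0,0],[-0.3,0.22,0,0],[-0.11,0.07,0,0],[0,0,0,0]]]}}

```text
time_s: 10.28
ee_pos: [0.4347, -0.1416, 0.1558]
tcp_rot: [0.993, 0.12, 0.0, -0.0]
wrist_force: [-1.1, 0.0, 0.1]
gripper_width: 0.448
gripper_force: 0.0
```

```bash
python3 plan.py .4383 -.1412 .046 14
```

```text
t 10.28 pos [ 0.4347 -0.1416  0.1558] yaw 13.82 q [-0.48 -0.29  2.08  0.    1.35  0.85] F [-1.1  0.   0.1] w 0.448 0.0
turn -0.002 shift 0.14 0.02 4.39
```

{"name": "apply_moves", "arguments": {"series": [[[0.05,0,0.5,0],[0.05,0,0.9,0],[0,0,0.9,0],[0,0,0.7,0],[0,0,0.4,0],[0,0,0,0],[0,0,0,0]]]}}

```text
time_s: 10.87
ee_pos: [0.4378, -0.1402, 0.0709]
tcp_rot: [0.993, 0.122, -0.0, -0.0]
wrist_force: [0.0, 0.1, -0.2]
gripper_width: 0.452
gripper_force: 0.0
```

```bash
python3 plan.py .4383 -.1412 .046 14
```

```text
t 10.87 pos [ 0.4378 -0.1402  0.0709] yaw 14.02 q [-0.47 -0.17  2.14  0.    1.18  0.85] F [ 0.   0.1 -0.2] w 0.452 0.0
turn 0.0 shift 0.01 0.05 1.0
```

{"name": "apply_moves", "arguments": {"series": [[[0,0.05,0.4,0],[0,0,0.4,0],[0,0,0.2,0],[0,0,0,0]]]}}

```text
time_s: 11.2
ee_pos: [0.4368, -0.1415, 0.0446]
tcp_rot: [0.993, 0.122, -0.001, -0.001]
wrist_force: [0.4, 0.0, -0.4]
gripper_width: 0.449
gripper_force: 0.0
```

{"name": "apply_moves", "arguments": {"series": [[[0,0,0,0],[0,0,0,0],[0,0,0,0],[0,0,0,0],[0,0,0,0],[0,0,0,0],[0,0,0,0],[0,0,0,0]]], "claw": 0, "newtons": 50}}

```text
time_s: 11.87
ee_pos: [0.438, -0.1421, 0.0463]
tcp_rot: [0.993, 0.122, 0.0, 0.0]
wrist_force: [-0.4, -0.1, 0.3]
gripper_width: 0.099
gripper_force: 48.7
```

{"name": "apply_moves", "arguments": {"series": [[[0,0,-0.2,0],[0,0,-0.4,0],[0,0,-0.7,0],[0,0,-0.8,0],[0,0,-0.8,0],[0,0,-0.7,0],[0,0,-0.5,0],[0,0,-0.3,0],[0,0,-0.1,0],[0,0,0,0]]]}}

```text
time_s: 12.7
ee_pos: [0.438, -0.1421, 0.159]
tcp_rot: [0.993, 0.122, 0.0, 0.0]
wrist_force: [0.7, 0.4, -1.2]
gripper_width: 0.099
gripper_force: 48.7
```

```bash
python3 plan.py .6072 .1711 .16 14
```

```text
t 12.7 pos [ 0.438  -0.1421  0.159 ] yaw 13.99 q [-0.48 -0.29  2.07  0.    1.36  0.85] F [ 0.7  0.4 -1.2] w 0.099 48.7
turn -0.0 shift 9.6 -10.52 -0.04
```

{"name": "apply_moves", "arguments": {"series": [[[0.25,-0.28,0,0],[0.65,-0.715,0,0],[0.65,-0.715,0,0],[0.65,-0.715,0,0],[0.65,-0.715,0,0],[0.65,-0.715,0,0],[0.65,-0.715,0,0],[0.65,-0.715,0,0],[0.65,-0.715,0,0],[0.65,-0.715,0,0],[0.65,-0.715,0,0],[0.65,-0.715,0,0],[0.65,-0.715,0,0],[0.65,-0.715,0,0],[0.65,-0.715,0,0],[0.25,-0.23,0,0],[0,0,0,0],[0,0,0,0]]]}}

```text
time_s: 14.2
ee_pos: [0.6063, 0.1713, 0.1571]
tcp_rot: [0.993, 0.122, -0.001, 0.0]
wrist_force: [0.6, 0.7, -1.3]
gripper_width: 0.1
gripper_force: 48.8
```

{"name": "apply_moves", "arguments": {"series": [[[0,0,0.4,0],[0,0,0.8,0],[0,0,0.9,0],[0,0,0.9,0],[0,0,0.7,0],[0,0,0.3,0],[0,0,0.1,0],[0,0,0,0],[0,0,0,0]]]}}

```text
time_s: 14.95
ee_pos: [0.6079, 0.1709, 0.0572]
tcp_rot: [0.993, 0.121, 0.001, -0.0]
wrist_force: [1.2, 0.2, -0.7]
gripper_width: 0.096
gripper_force: 48.8
```

```bash
python3 plan.py .6072 .1711 .0505 14
```

```text
t 14.95 pos [0.6079 0.1709 0.0572] yaw 13.96 q [ 0.16  0.25  1.73 -0.    1.16  1.48] F [ 1.2  0.2 -0.7] w 0.096 48.8
turn -0.0 shift -0.03 -0.01 0.27
```

Lower, release, retreat, then on to the valve.

{"name": "apply_moves", "arguments": {"series": [[[0,0,0.12,0],[0,0,0.09,0],[0,0,0.06,0],[0,0,0,0],[0,0,0,0]]]}}

```text
time_s: 15.37
ee_pos: [0.6077, 0.1714, 0.0503]
tcp_rot: [0.993, 0.122, 0.001, -0.0]
wrist_force: [-0.9, 0.5, 2.7]
gripper_width: 0.098
gripper_force: 49.1
```

{"name": "apply_moves", "arguments": {"series": [[[0,0,0,0],[0,0,0,0],[0,0,0,0],[0,0,0,0],[0,0,0,0],[0,0,0,0],[0,0,-0.3,0],[0,0,-0.7,0],[0,0,-1,0],[0,0,-1,0],[0,0,-1,0],[0,0,-0.4,0],[0,0,0,0],[0,0,0,0]]], "claw": 0.4}}

```text
time_s: 16.53
ee_pos: [0.6072, 0.1712, 0.1595]
tcp_rot: [0.993, 0.122, 0.0, -0.0]
wrist_force: [0.1, -0.2, 0.2]
gripper_width: 0.401
gripper_force: 0.0
```

```bash
python3 plan.py .4297 .0223 .14 -25.6
```

```text
t 16.53 pos [0.6072 0.1712 0.1595] yaw 13.99 q [ 0.16  0.13  1.68 -0.    1.33  1.48] F [ 0.1 -0.2  0.2] w 0.401 0.0
turn 0.44 shift -3.83 8.44 0.78
```

{"name": "apply_moves", "arguments": {"series": [[[0,0,0,0.073],[0,0,0,0.073],[0,0,0,0.073],[0,0,0,0.073],[0,0,0,0.074],[0,0,0,0.074],[-0.15,0.34,0,0],[-0.35,0.79,0,0],[-0.35,0.79,0,0],[-0.35,0.79,0,0],[-0.35,0.79,0,0],[-0.35,0.79,0,0],[-0.35,0.79,0,0],[-0.35,0.79,0,0],[-0.35,0.79,0,0],[-0.35,0.79,0,0],[-0.35,0.79,0,0],[-0.18,0.2,0,0],[0,0,0.4,0],[0,0,0.4,0]]], "claw": 0.75}}

```text
time_s: 18.2
ee_pos: [0.4296, 0.0224, 0.1384]
tcp_rot: [0.975, -0.221, 0.0, -0.0]
wrist_force: [0.4, -0.4, 0.1]
gripper_width: 0.753
gripper_force: 0.0
```

{"name": "apply_moves", "arguments": {"series": [[[0,0,0.6,0],[0,0,0.8,0],[0,0,0.8,0],[0,0,0.4,0],[0,0,0,0],[0,0,0,0]]]}}

```text
time_s: 18.7
ee_pos: [0.4291, 0.0228, 0.0733]
tcp_rot: [0.975, -0.221, -0.001, 0.0]
wrist_force: [0.5, 0.1, 0.5]
gripper_width: 0.745
gripper_force: 0.0
```

```bash
python3 plan.py .4297 .0223 .028 -25.6
```

```text
t 18.7 pos [0.4291 0.0228 0.0733] yaw -25.55 q [-0.12 -0.26  2.2   0.    1.2   1.9 ] F [0.5 0.1 0.5] w 0.745 0.0
turn 0.001 shift 0.03 0.01 1.81
```

{"name": "apply_moves", "arguments": {"series": [[[0,0,0.5,0],[0,0,0.6,0],[0,0,0.5,0],[0,0,0.2,0],[0,0,0,0]]]}}

```text
time_s: 19.12
ee_pos: [0.4295, 0.0225, 0.0291]
tcp_rot: [0.975, -0.221, -0.0, 0.0]
wrist_force: [-0.2, -0.4, -0.0]
gripper_width: 0.753
gripper_force: 0.0
```

{"name": "apply_moves", "arguments": {"series": [[[0,0,0,0],[0,0,0,0],[0,0,0,0],[0,0,0,0],[0,0,0,0],[0,0,0,0],[0,0,0,0],[0,0,0,0]]], "claw": 0, "newtons": 50}}

```text
time_s: 19.78
ee_pos: [0.431, 0.0222, 0.0308]
tcp_rot: [0.975, -0.222, 0.001, -0.0]
wrist_force: [-0.6, -0.0, 5.3]
gripper_width: 0.39
gripper_force: 51.0
```

```bash
python3 plan.py .4297 .0223 .13 -25.6
```

```text
t 19.78 pos [0.431  0.0222 0.0308] yaw -25.61 q [-0.12 -0.18  2.22  0.    1.1   1.9 ] F [-0.6 -0.   5.3] w 0.39 51.0
turn -0.0 shift -0.05 0.02 -3.97
```

{"name": "apply_moves", "arguments": {"series": [[[0,0,-0.2,0],[0,0,-0.4,0],[0,0,-0.7,0],[0,0,-0.8,0],[0,0,-0.8,0],[0,0,-0.8,0],[0,0,-0.6,0],[0,0,-0.4,0],[0,0,-0.1,0],[0,0,0,0]]]}}

```text
time_s: 20.62
ee_pos: [0.4298, 0.0223, 0.1499]
tcp_rot: [0.975, -0.222, 0.001, -0.0]
wrist_force: [0.4, -0.5, -1.3]
gripper_width: 0.39
gripper_force: 50.2
```

```bash
python3 plan.py .580 .2468 .15 14
```

```text
t 20.62 pos [0.4298 0.0223 0.1499] yaw -25.61 q [-0.12 -0.37  2.15  0.    1.36  1.9 ] F [ 0.4 -0.5 -1.3] w 0.39 50.2
turn -0.44 shift 8.0 -7.26 -0.0
```

{"name": "apply_moves", "arguments": {"series": [[[0,0,0,-0.073],[0,0,0,-0.073],[0,0,0,-0.073],[0,0,0,-0.073],[0,0,0,-0.074],[0,0,0,-0.074],[0.26,-0.22,0,0],[0.68,-0.62,0,0],[0.68,-0.62,0,0],[0.68,-0.62,0,0],[0.68,-0.62,0,0],[0.68,-0.62,0,0],[0.68,-0.62,0,0],[0.68,-0.62,0,0],[0.68,-0.62,0,0],[0.68,-0.62,0,0],[0.68,-0.62,0,0],[0.68,-0.62,0,0],[0.26,-0.22,0,0],[0,0,0,0]]]}}

```text
time_s: 22.28
ee_pos: [0.5799, 0.2483, 0.1479]
tcp_rot: [0.993, 0.122, -0.001, 0.0]
wrist_force: [0.4, 0.0, -1.1]
gripper_width: 0.389
gripper_force: 50.2
```

{"name": "apply_moves", "arguments": {"series": [[[0,0,0.4,0],[0,0,0.8,0],[0,0,0.9,0],[0,0,0.9,0],[0,0,0.8,0],[0,0,0.4,0],[0,0,0.1,0],[0,0,0,0],[0,0,0,0]]]}}

```text
time_s: 23.03
ee_pos: [0.5804, 0.2466, 0.0429]
tcp_rot: [0.993, 0.121, 0.001, -0.0]
wrist_force: [0.4, -0.4, 0.1]
gripper_width: 0.386
gripper_force: 50.2
```

```bash
python3 plan.py .580 .2468 .0345 14
```

```text
t 23.03 pos [0.5804 0.2466 0.0429] yaw 13.95 q [ 0.28  0.26  1.74 -0.    1.14  1.61] F [ 0.4 -0.4  0.1] w 0.386 50.2
turn -0.001 shift -0.01 -0.01 0.33
```

{"name": "apply_moves", "arguments": {"series": [[[0,0,0.15,0],[0,0,0.1,0],[0,0,0.08,0],[0,0,0,0],[0,0,0,0]]]}}

```text
time_s: 23.45
ee_pos: [0.5806, 0.2471, 0.0348]
tcp_rot: [0.993, 0.122, 0.001, -0.0]
wrist_force: [-0.7, -0.6, 4.0]
gripper_width: 0.39
gripper_force: 50.7
```

{"name": "apply_moves", "arguments": {"series": [[[0,0,0,0],[0,0,0,0],[0,0,0,0],[0,0,0,0],[0,0,0,0],[0,0,0,0],[0,0,-0.3,0],[0,0,-0.7,0],[0,0,-1,0],[0,0,-1,0],[0,0,-1,0],[0,0,-0.6,0],[0,0,-0.2,0],[0,0,0,0]]], "claw": 0.6}}

```text
time_s: 24.62
ee_pos: [0.5807, 0.2471, 0.1555]
tcp_rot: [0.993, 0.122, 0.002, -0.0]
wrist_force: [0.5, 0.5, 0.1]
gripper_width: 0.597
gripper_force: 0.0
```

```bash
python3 plan.py .4535 .1282 .15 3.3
```

```text
t 24.62 pos [0.5807 0.2471 0.1555] yaw 13.99 q [ 0.28  0.13  1.68 -0.    1.32  1.61] F [0.5 0.5 0.1] w 0.597 0.0
turn 0.119 shift -5.35 4.45 0.22
```

{"name": "apply_moves", "arguments": {"series": [[[0,0,0,0.06],[0,0,0,0.06],[-0.2,0.15,0,0],[-0.62,0.52,0,0],[-0.62,0.52,0,0],[-0.62,0.52,0,0],[-0.62,0.52,0,0],[-0.62,0.52,0,0],[-0.62,0.52,0,0],[-0.62,0.52,0,0],[-0.62,0.52,0,0],[-0.2,0.15,0,0],[0,0,0.5,0],[0,0,0.8,0],[0,0,0.8,0],[0,0,0.6,0],[0,0,0.4,0],[0,0,0,0],[0,0,0,0]]]}}

```text
time_s: 26.2
ee_pos: [0.4518, 0.1282, 0.075]
tcp_rot: [1.0, 0.028, -0.001, 0.0]
wrist_force: [-0.2, -0.7, -0.6]
gripper_width: 0.597
gripper_force: 0.0
```

```bash
python3 plan.py .4535 .1282 .029 3.3
```

```text
t 26.2 pos [0.4518 0.1282 0.075 ] yaw 3.23 q [ 0.12 -0.15  2.11  0.    1.19  1.63] F [-0.2 -0.7 -0.6] w 0.597 0.0
turn -0.001 shift 0.07 0.0 1.84
```

{"name": "apply_moves", "arguments": {"series": [[[0.05,0,0.5,0],[0,0,0.6,0],[0,0,0.5,0],[0,0,0.24,0],[0,0,0,0],[0,0,0,0]]]}}

```text
time_s: 26.7
ee_pos: [0.4541, 0.1282, 0.0308]
tcp_rot: [1.0, 0.028, 0.0, -0.0]
wrist_force: [0.4, 0.2, 0.8]
gripper_width: 0.601
gripper_force: 0.0
```

{"name": "apply_moves", "arguments": {"series": [[[0,0,0,0],[0,0,0,0],[0,0,0,0],[0,0,0,0],[0,0,0,0],[0,0,0,0],[0,0,0,0],[0,0,0,0]]], "claw": 0, "newtons": 40}}

```text
time_s: 27.37
ee_pos: [0.4546, 0.1283, 0.0315]
tcp_rot: [1.0, 0.028, 0.001, -0.0]
wrist_force: [-0.5, 0.2, 5.9]
gripper_width: 0.29
gripper_force: 39.5
```

{"name": "apply_moves", "arguments": {"series": [[[0,0,-0.2,0],[0,0,-0.4,0],[0,0,-0.7,0],[0,0,-0.8,0],[0,0,-0.8,0],[0,0,-0.8,0],[0,0,-0.6,0],[0,0,-0.4,0],[0,0,-0.1,0],[0,0,0,0]]]}}

```text
time_s: 28.2
ee_pos: [0.4537, 0.1281, 0.1508]
tcp_rot: [1.0, 0.028, 0.001, -0.0]
wrist_force: [-0.0, 0.7, -0.2]
gripper_width: 0.292
gripper_force: 39.3
```

```bash
python3 plan.py .5748 -.1261 .15 3.3
```

```text
t 28.2 pos [0.4537 0.1281 0.1508] yaw 3.19 q [ 0.12 -0.25  2.06 -0.    1.33  1.63] F [-0.   0.7 -0.2] w 0.292 39.3
turn -0.001 shift 4.25 10.43 0.03
```

{"name": "apply_moves", "arguments": {"series": [[[0.17,0.4,0,0],[0.3,0.74,0,0],[0.3,0.74,0,0],[0.3,0.74,0,0],[0.3,0.74,0,0],[0.3,0.74,0,0],[0.3,0.74,0,0],[0.3,0.74,0,0],[0.3,0.74,0,0],[0.3,0.74,0,0],[0.3,0.74,0,0],[0.3,0.74,0,0],[0.3,0.74,0,0],[0.3,0.74,0,0],[0.17,0.4,0,0],[0,0,0,0],[0,0,0,0]]]}}

```text
time_s: 29.62
ee_pos: [0.5731, -0.1263, 0.1488]
tcp_rot: [1.0, 0.027, -0.001, -0.001]
wrist_force: [-1.0, -0.0, -0.3]
gripper_width: 0.289
gripper_force: 39.3
```

{"name": "apply_moves", "arguments": {"series": [[[0,0,0.4,0],[0,0,0.8,0],[0,0,0.9,0],[0,0,0.9,0],[0,0,0.8,0],[0,0,0.4,0],[0,0,0.1,0],[0,0,0,0],[0,0,0,0]]]}}

```text
time_s: 30.37
ee_pos: [0.5744, -0.126, 0.0436]
tcp_rot: [1.0, 0.028, 0.001, 0.0]
wrist_force: [0.3, 0.5, -0.5]
gripper_width: 0.289
gripper_force: 39.3
```

```bash
python3 plan.py .5748 -.1261 .0355 3.3
```

```text
t 30.37 pos [ 0.5744 -0.126   0.0436] yaw 3.21 q [-0.34  0.17  1.84  0.    1.12  1.17] F [ 0.3  0.5 -0.5] w 0.289 39.3
turn -0.001 shift 0.02 0.0 0.32
```

{"name": "apply_moves", "arguments": {"series": [[[0,0,0.15,0],[0,0,0.1,0],[0,0,0.08,0],[0,0,0,0],[0,0,0,0]]]}}

```text
time_s: 30.78
ee_pos: [0.5744, -0.1264, 0.0355]
tcp_rot: [1.0, 0.028, 0.001, 0.0]
wrist_force: [-1.1, 0.9, 5.4]
gripper_width: 0.286
gripper_force: 39.6
```

{"name": "apply_moves", "arguments": {"series": [[[0,0,0,0],[0,0,0,0],[0,0,0,0],[0,0,0,0],[0,0,0,0],[0,0,0,0],[0,0,-0.3,0],[0,0,-0.7,0],[0,0,-1,0],[0,0,-1,0],[0,0,-1,0],[0,0,-0.6,0],[0,0,-0.2,0],[0,0,0,0]]], "claw": 0.55}}

```text
time_s: 31.95
ee_pos: [0.5749, -0.1265, 0.1567]
tcp_rot: [1.0, 0.028, 0.002, 0.001]
wrist_force: [-0.1, -0.1, 1.0]
gripper_width: 0.551
gripper_force: 0.0
```

```bash
python3 plan.py .4230 .3002 .15 3.3
```

```text
t 31.95 pos [ 0.5749 -0.1265  0.1567] yaw 3.19 q [-0.34  0.03  1.78  0.    1.32  1.17] F [-0.1 -0.1  1. ] w 0.551 0.0
turn -0.001 shift -5.08 -17.39 0.27
```

{"name": "apply_moves", "arguments": {"series": [[[-0.11,-0.33,0,0],[-0.27,-0.93,0,0],[-0.27,-0.93,0,0],[-0.27,-0.93,0,0],[-0.27,-0.93,0,0],[-0.27,-0.93,0,0],[-0.27,-0.93,0,0],[-0.27,-0.93,0,0],[-0.27,-0.93,0,0],[-0.27,-0.93,0,0],[-0.27,-0.93,0,0],[-0.27,-0.93,0,0],[-0.27,-0.93,0,0],[-0.27,-0.93,0,0],[-0.27,-0.93,0,0],[-0.27,-0.93,0,0],[-0.27,-0.93,0,0],[-0.27,-0.93,0,0],[-0.27,-0.93,0,0],[-0.11,-0.33,0,0]]], "claw": 0.72}}

```text
time_s: 33.62
ee_pos: [0.4201, 0.3029, 0.152]
tcp_rot: [1.0, 0.029, -0.002, 0.0]
wrist_force: [0.6, 0.2, -0.3]
gripper_width: 0.716
gripper_force: 0.0
```

{"name": "apply_moves", "arguments": {"series": [[[0,0,0,0],[0,0,0.5,0],[0,0,0.8,0],[0,0,0.8,0],[0,0,0.6,0],[0,0,0.4,0],[0,0,0,0],[0,0,0,0]]]}}

```text
time_s: 34.28
ee_pos: [0.4225, 0.3001, 0.0758]
tcp_rot: [1.0, 0.027, -0.001, 0.001]
wrist_force: [0.9, 0.2, 0.1]
gripper_width: 0.721
gripper_force: 0.0
```

```bash
python3 plan.py .4230 .3002 .030 3.3
```

```text
t 34.28 pos [0.4225 0.3001 0.0758] yaw 3.12 q [ 0.47 -0.03  2.   -0.    1.18  1.99] F [0.9 0.2 0.1] w 0.721 0.0
turn -0.002 shift 0.02 -0.0 1.83
```

{"name": "apply_moves", "arguments": {"series": [[[0,0,0.5,0],[0,0,0.6,0],[0,0,0.5,0],[0,0,0.23,0],[0,0,0,0],[0,0,0,0]]]}}

```text
time_s: 34.78
ee_pos: [0.4227, 0.3011, 0.0309]
tcp_rot: [1.0, 0.028, -0.0, 0.0]
wrist_force: [-0.4, -0.7, 0.3]
gripper_width: 0.717
gripper_force: 0.0
```

{"name": "apply_moves", "arguments": {"series": [[[0,0,0,0],[0,0,0,0],[0,0,0,0],[0,0,0,0],[0,0,0,0],[0,0,0,0],[0,0,0,0],[0,0,0,0]]], "claw": 0, "newtons": 40}}

```text
time_s: 35.45
ee_pos: [0.4236, 0.3016, 0.0322]
tcp_rot: [1.0, 0.028, 0.001, -0.0]
wrist_force: [-0.4, -0.2, 6.3]
gripper_width: 0.384
gripper_force: 40.3
```

{"name": "apply_moves", "arguments": {"series": [[[0,0,-0.2,0],[0,0,-0.4,0],[0,0,-0.7,0],[0,0,-0.8,0],[0,0,-0.8,0],[0,0,-0.8,0],[0,0,-0.6,0],[0,0,-0.4,0],[0,0,-0.1,0],[0,0,0,0]]]}}

```text
time_s: 36.28
ee_pos: [0.4229, 0.3012, 0.1517]
tcp_rot: [1.0, 0.028, 0.001, -0.0]
wrist_force: [-1.0, -0.2, -0.7]
gripper_width: 0.387
gripper_force: 39.8
```

```bash
python3 plan.py .5794 -.2059 .15 3.3
```

```text
t 36.28 pos [0.4229 0.3012 0.1517] yaw 3.19 q [ 0.48 -0.13  1.95  0.    1.32  1.99] F [-1.  -0.2 -0.7] w 0.387 39.8
turn -0.001 shift 5.08 20.61 0.07
```

{"name": "apply_moves", "arguments": {"series": [[[0.1,0.5,0,0],[0.22,0.9,0,0],[0.22,0.9,0,0],[0.22,0.9,0,0],[0.22,0.9,0,0],[0.22,0.9,0,0],[0.22,0.9,0,0],[0.22,0.9,0,0],[0.22,0.9,0,0],[0.22,0.9,0,0],[0.22,0.9,0,0],[0.22,0.9,0,0],[0.22,0.9,0,0],[0.22,0.9,0,0],[0.22,0.9,0,0],[0.22,0.9,0,0],[0.22,0.9,0,0],[0.22,0.9,0,0],[0.22,0.9,0,0],[0.22,0.9,0,0]]]}}

```text
time_s: 37.95
ee_pos: [0.5528, -0.1338, 0.149]
tcp_rot: [1.0, 0.028, -0.002, -0.001]
wrist_force: [-0.5, 0.4, -0.4]
gripper_width: 0.383
gripper_force: 39.9
```

{"name": "apply_moves", "arguments": {"series": [[[0.22,0.9,0,0],[0.22,0.9,0,0],[0.22,0.9,0,0],[0.14,0.31,0,0],[0,0,0,0],[0,0,0.4,0],[0,0,0.8,0],[0,0,0.9,0],[0,0,0.9,0],[0,0,0.8,0],[0,0,0.4,0],[0,0,0.1,0],[0,0,0,0],[0,0,0,0]]]}}

```text
time_s: 39.12
ee_pos: [0.5788, -0.2061, 0.0445]
tcp_rot: [1.0, 0.028, 0.001, 0.0]
wrist_force: [-0.2, 0.0, -0.3]
gripper_width: 0.38
gripper_force: 39.9
```

```bash
python3 plan.py .5794 -.2059 .0365 3.3
```

```text
t 39.12 pos [ 0.5788 -0.2061  0.0445] yaw 3.21 q [-0.46  0.23  1.78  0.    1.14  1.05] F [-0.2  0.  -0.3] w 0.38 39.9
turn -0.001 shift 0.02 -0.01 0.32
```

{"name": "apply_moves", "arguments": {"series": [[[0,0,0.15,0],[0,0,0.1,0],[0,0,0.07,0],[0,0,0,0],[0,0,0,0]]]}}

```text
time_s: 39.53
ee_pos: [0.5787, -0.2065, 0.0362]
tcp_rot: [1.0, 0.028, 0.001, 0.0]
wrist_force: [0.3, -0.1, 2.1]
gripper_width: 0.385
gripper_force: 39.9
```

{"name": "apply_moves", "arguments": {"series": [[[0,0,0,0],[0,0,0,0],[0,0,0,0],[0,0,0,0],[0,0,0,0],[0,0,0,0],[0,0,-0.3,0],[0,0,-0.7,0],[0,0,-1,0],[0,0,-1,0],[0,0,-1,0],[0,0,-1,0],[0,0,-1,0],[-0.5,0,-0.6,0],[-1,0,0,0],[-1,0,0,0],[-1,0,0,0],[-1,0,0,0],[-0.5,0,0,0],[0,0,0,0]]], "claw": 0.58}}

```text
time_s: 41.2
ee_pos: [0.4516, -0.2132, 0.201]
tcp_rot: [1.0, 0.027, 0.0, 0.0]
wrist_force: [0.8, -0.6, 0.6]
gripper_width: 0.577
gripper_force: 0.0
```

```bash
python3 - <<'E'
from h import *
for n in("top","side"):
    im,d,W=get(n); cv2.imwrite(f"pics/{n}1.png",im[:,:,::-1])
    for nm,(ox,oy,a),z0 in(("filter",(.6072,.1711,14),.06),("foot",(.6072,.1711,14),.05),("valve",(.6072,.1711,14),.038),("cap",(.5771,-.166,3.3),.038),("dial",(.5771,-.166,3.3),.038)):
        yc={"filter":-.08,"foot":0,"valve":.08,"cap":.04,"dial":-.04}[nm]
        c,s=np.cos(np.radians(a)),np.sin(np.radians(a)); D=W-[ox,oy,0]
        x=D[...,0]*c+D[...,1]*s; y=-D[...,0]*s+D[...,1]*c
        m=(abs(x)<.036)&(abs(y-yc)<.036)&(W[...,2]>z0)&(W[...,2]<.085)
        print(n,nm,m.sum(),"x",(x[m].mean()*1e3).round(1),"y-yc",((y[m].mean()-yc)*1e3).round(1),"ztop",np.percentile(W[m][:,2],97).round(4))
E
python3 plan.py 0.5 0 .2 3.3
```

```text
top filter 145 x -3.1 y-yc 2.0 ztop 0.0725
top foot 37 x -1.7 y-yc 1.1 ztop 0.0683
top valve 271 x -11.4 y-yc 0.1 ztop 0.0478
top cap 125 x -4.0 y-yc 1.9 ztop 0.0488
top dial 202 x -2.1 y-yc 1.0 ztop 0.0486
side filter 112 x -1.8 y-yc -2.2 ztop 0.0728
side foot 27 x 0.1 y-yc -3.5 ztop 0.0676
side valve 110 x -10.6 y-yc -6.0 ztop 0.0508
side cap 102 x -3.1 y-yc -5.2 ztop 0.05
side dial 217 x -2.1 y-yc -4.4 ztop 0.0496
t 41.3 pos [ 0.4536 -0.2133  0.2013] yaw 3.15 q [-0.59 -0.22  1.94  0.    1.42  0.93] F [0.7 0.4 0.6] w 0.578 0.0
turn -0.002 shift 2.34 -8.41 0.05
```

View pics/side1.png

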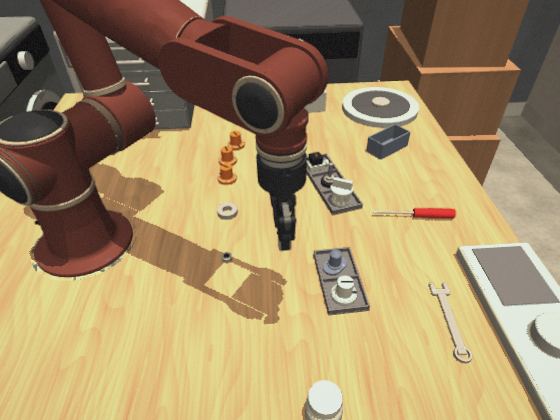

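View pics/top1.png

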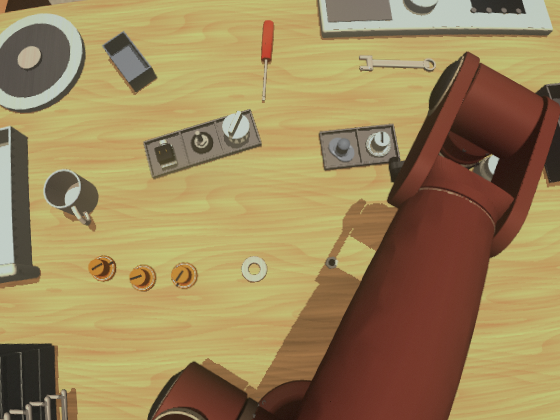

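All five parts stand in their compartments. In the top view the valve is at (165,152), foot (201,141), filter (237,127), cap (342,147) and dial (379,142). Their tops sit about 4 mm higher than on the bench and they lie within a few mm of the centres. The arm is clear.

```bash
python3 -c "
from bench import *
print(sign_off())"
```

```text
the job is handed in; nothing more can be done
None
```

Both kits are made up and handed in after about 41 s on the robot's clock: the dial and cap are in the two-compartment tray, and the foot, filter and valve are in the three-compartment tray. In the last pictures each part stood at floor height near its compartment's centre, but sign-off returned no verdict.

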